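# Proof-pull the closer bracket on the display block

### The job

Prove that the silver closer bracket holds on its blue block: push the yellow peak marker on top of the pull gauge all the way back to zero (towards the blue block), then hook the black cross-bar of the U-shaped pull handle and draw it straight away from the block until the marker stands in the green band, and keep that pull on for about two seconds. Then ease the handle back in under control, without letting it snap, until it is fully home, and let go, leaving the marker in the green. Do not pull the bracket off its block, and leave the demo closer, its swing arm, the black hold-open arm and the chrome hinge as they are.

Things in the scene. Friction and masses are not known exactly. Their poses are not given: they have to be found in the camera images.
- test_stand: Blue painted wood block, 170 mm wide (y), 35 mm thick (x), 100 mm high, fixed to the shelf; origin under its middle, z up. Its -x axis is the pull direction (roughly towards the robot). Bracket, gauge, marker and handle on its front are symmetric about its y = 0.
- bracket (a joint): How far the bracket with the whole gauge has been pulled off the block, m. 0: held. It is only snapped on: a total pull over about 24 N drags it off towards -x.
- gauge_zero (a point): Reading 0 (black line) of the scale on the pull gauge's flat top, 77 mm above the shelf, at x = -75 mm of the stand. The scale grows along -x: white 0-22 mm, green 22-44 mm, red 44-62 mm. The grey gauge is 60 mm wide (112 mm over its side lugs) and reaches from x = -35 to -165 mm of the stand. Axes as the stand's.
- pull (a joint): How far the U-shaped pull handle is drawn out of the gauge, m, along the stand's -x; 0 fully home, stop at 0.060. A spring of 350 N/m pulls it home (about 12 N in the middle of the green), plus about 2 N while it drives the marker.
- pull_bar (a point): Centre of the handle's black cross-bar: round, 16 mm diameter, 116 mm long along the stand's y, 55 mm above the shelf, at x = -245 mm of the stand when home; moves with the handle. 12 mm rods at y = +-50 mm run back to the gauge, leaving when home a hole behind the bar of 72 mm (x) by 88 mm (y), clear down to the shelf. Axes as the stand's.
- peak (a joint): Reading of the yellow peak marker, m: 0 at its stop nearest the block, at most 0.060. Friction (2 N) keeps it where it is left. A steel cross-piece of the handle, on the marker's block side (touching it when both read 0; top 96 mm above the shelf), carries it along as the handle is drawn out and leaves it behind as the handle goes back: it shows the greatest pull.
- marker (a point): Centre of the yellow peak marker: upright tab 12 mm thick (x), 40 mm wide (y), 40 mm high, its centre 100 mm above the shelf, its foot 3 mm above the gauge's top; x = -75 mm minus its reading in the stand's frame. It slides along the stand's x only; the thin black pointer at its foot shows the reading. Axes as the stand's.
- demo_closer: Bystander, fixed: red block 220 mm wide, 90 mm high, with a grey door closer 190 mm long on its front (-x) side; origin under the block. Swaps sides with the test stand.
- swing_arm_end (a point): Bystander: the free end of the demo closer's aluminium swing arm, 140 mm from its pivot, about 76 mm above the shelf; it swings in the horizontal plane at a light touch.
- hold_open_arm: Bystander, loose: black flat arm, 182 mm long (y), 18 mm high, lying in front of the demo closer; origin under its middle.
- pivot_hinge: Bystander, loose: chrome hinge, 75 x 86 mm, 16 mm high, lying in front of the hold-open arm; origin under its middle.

How it is judged:
On the way, in this order (a step that is already met when the one before it is completed fails the run):
1. the peak marker is pushed back to zero (value of joint peak below 0.004 m), for 0.1 s.
2. the handle is drawn out so that it and the marker stand in the green band, and kept there for a second (value of joint pull between 0.021 and 0.045 m and value of joint peak between 0.021 and 0.045 m), for 1 s.
At the end, for the whole second after the job is handed in: The handle is fully home (within 4 mm) and let go, the peak marker stands in the green band (reading 21 to 45 mm), and the bracket is still on its block (within 4 mm) (value of joint each of pull, bracket below 0.004 m and value of joint peak between 0.021 and 0.045 m); the robot touches nothing.
It fails at once if the bracket is pulled off its block (over 4 mm) (value of joint bracket above 0.004 m).
It fails at once if the handle snaps back (faster than 0.35 m/s) (velocity of joint pull below -0.35 m/s).
It fails at once if the demo closer's swing arm is moved (over 20 mm) (distance of swing_arm_end from where it was at the start of the episode above 0.02 m).
It fails at once if the hold-open arm or the hinge is moved (over 20 mm) (distance of any of hold_open_arm, pivot_hinge from where it was at the start of the episode above 0.02 m).
It also fails if it takes over 51 s, if anything falls off the work surface, if the arm or the gripper's body presses on something with over 40 N, if the wrist force passes 120 N, or if a joint passes its speed limit or range.

### The arm

A 7-joint arm with a two-finger parallel gripper is mounted at the origin on the work surface. World frame = base frame: x ahead of the robot, y to its left, z up, the work surface at z = 0. Lengths are in m, angles in rad, forces in N, time in s.
With the tool pointing down it reaches from about 0.4 to 0.85 m from the base axis. Payload 10.4 kg.
Tool frame: the origin (TCP) lies at the very end of the fingers, on their centre line; the grasp point (between the pads) lies 19 mm behind it (r.pinch_z is the distance from the TCP to the grasp point, in m); z points along the fingers, y is the line along which they close (so a half turn about z gives the same grasp; the last joint's range is limited). The gripper opens to 87 mm and grips with 3 to 60 N. Pads are 19 mm wide; open, the fingers measure 117 mm over their backs; the gripper's body (75 mm by 190 mm) begins 51 mm behind the grasp point.
Start: joints at [-1.145, 0.332, -0.065, 1.46, 0.022, 1.35, -0.088], TCP at [0.271, 0.563, 0.223] pointing down, gripper open.
Joint ranges: [-2.6, 2.6], [-0.5, 2.12], [-1.47, 1.34], [0.16, 2.42], [-1.27, 4.41], [0.06, 2.06], [-2.6, 2.6]. Speed limits (rad/s): [2.22, 2.22, 2.79, 2.79, 3.14, 3.14, 3.14].

### API

Orientations are given as a unit quaternion [x, y, z, w].
In Python, from bench import sensors, vision, r gives the robot as it stands.
- The arm moves only by the shell command python3 -m crank 'ROWS' [OPENING] [FORCE]. ROWS is JSON, a list of rows, each a list of 2 entries, a list of its own where there are three numbers: the shift along the tool's x, y, z normalised to -1 to 1, where 1 is 3 cm, then the turn about the tool's z normalised to -1 to 1, where 1 is 8 degrees. A call has 1 to 12 rows; each row shifts and turns the commanded pose from where the row before left it, along the tool's axes as they then stand; what a row does not reach is not made up. A row lasts 1/8 s, in which the tool goes at most 62.5 mm and 10.7 degrees, less where a joint would pass 70% of its speed; a pose out of reach is approached as far as the arm can. A call with a number of a shift or a turn outside -1 to 1 is refused whole. A call with a gripper value outside its range is refused whole. OPENING is the opening, from 0 (shut) to 1 (fully open), set as the call begins (- or left out, the last holds). The fingers move at their own pace and stop on an object; FORCE is the grip in N (left out, the last holds). Time passes only in rows, so rows that do not move let the fingers close. It gives the time, the measured TCP pose, the force, the opening and the grip force at its end, in the units of the state.
- sensors.read_state(): the state, without advancing time (a new reading comes with each control period).
- vision.camera(name): name is "scene" or "top" or "wrist"; returns the picture (384x512x3 uint8, red, green, blue); there is no depth.
- vision.camera_model(name): a dict with "vertical_fov" (degrees; the focal length in pixels is half the picture's height over the tangent of half this angle, whatever the lens; pixels are square), "cx", "cy" (the principal point, pixels), "camera_from_world" (4x4, takes a point from world to camera coordinates); the wrist camera has in their place "hand_eye" (4x4, takes a point from camera to tool coordinates, whose origin is the TCP and whose axes are the flange's). Camera axes: x right, y down, z forward; pixel columns grow to the right and rows downward; lengths in m; the calibration is good to about 2 mm. A picture is of the moment at which its call begins: read the wrist's pose just before it. camera_model takes no time and is no camera call.
- r.close_job(): hands the job in; it is judged then, once.
The state is a dict: "time": time; "joint_positions": joint angles; "joint_vel": joint speeds; "joint_torque": joint torques, N m; "ee_pos": TCP position; "eef_rot": TCP orientation; "ft_force": force on the tool from outside, world axes, zero at the start; "torque": the same for the moment, N m; "width": finger opening in m; "grip_force": force on a finger pad.
Only numpy, scipy, OpenCV 4.12 (cv2) and the standard library are available. Lean on these libraries where they do the work, as an engineer would, in place of code of your own. Each camera call takes 0.05 s, during which the arm holds its last target. There are 200 camera calls.

## Working session

There is one attempt and no reset: what is moved stays moved. The work goes in short steps, Python scripts to look and compute and a shell command to move; the robot and the scene stay as the last step left them, time stands still between calls to the robot, and variables do not carry over. Pictures are saved under pics/ and viewed, at most 10 in all, crops included, and the job is handed in when it is done.

```bash
mkdir -p pics; ls
python3 - <<'E'
from bench import sensors, vision, r
import cv2, numpy as np
s=sensors.read_state()
print(s['time'],s['ee_pos'],s['eef_rot'],s['width'],s['ft_force'])
for n in ("scene","top"):
    cv2.imwrite(f"pics/{n}0.png",vision.camera(n)[:,:,::-1]); m=vision.camera_model(n); print(n,m)
print(vision.camera_model("wrist"))
E
```

```text
pics
0.0 [0.27105164 0.56273653 0.22176398] [ 2.22532234e-01  9.74925081e-01 -6.91313592e-04 -1.15061770e-04] 0.08698216200482291 [ 0.01689779 -0.13677119 -0.18944946]
scene {'vertical_fov': 53.44898928612059, 'cx': 253.97818577085013, 'cy': 196.11995311475656, 'camera_from_world': array([[ 0.1937735 ,  0.98102185,  0.00692578, -0.09599695],
       [ 0.82520543, -0.15917033, -0.5419417 , -0.41409173],
       [-0.53055427,  0.11072913, -0.84038754,  1.31974432],
       [ 0.        ,  0.        ,  0.        ,  1.        ]])}
top {'vertical_fov': 45.982901075908, 'cx': 261.2488146895315, 'cy': 186.02213616851864, 'camera_from_world': array([[ 8.92346650e-04, -9.99992726e-01, -3.70822348e-03,
        -2.86629049e-02],
       [-9.79946190e-01, -1.35543712e-04, -1.99262256e-01,
         5.75923365e-01],
       [ 1.99260304e-01,  3.81167047e-03, -9.79939183e-01,
         8.54146615e-01],
       [ 0.00000000e+00,  0.00000000e+00,  0.00000000e+00,
         1.00000000e+00]])}
{'vertical_fov': 69.439715285804, 'cx': 251.5226551401243, 'cy': 192.8174812640962, 'hand_eye': array([[-4.96596926e-04, -9.60383473e-01, -2.78681426e-01,
         7.58837988e-02],
       [ 9.99999573e-01, -2.59686504e-04, -8.87027494e-04,
        -6.21404514e-04],
       [ 7.79516740e-04, -2.78681748e-01,  9.60383192e-01,
        -1.63539797e-01],
       [ 0.00000000e+00,  0.00000000e+00,  0.00000000e+00,
         1.00000000e+00]])}
```

View pics/top0.png

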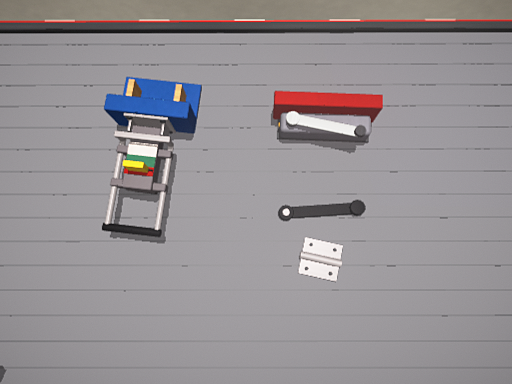

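View pics/scene0.png

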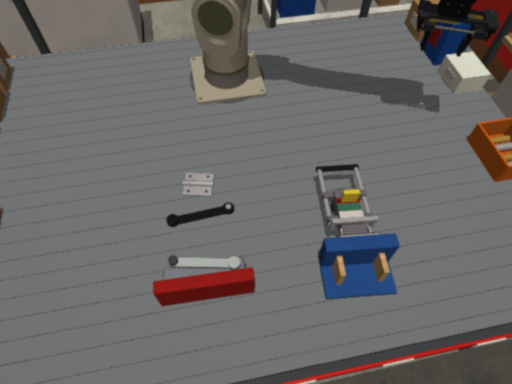

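The top view shows the test stand with its bar at about (104,227)–(161,233), the yellow marker at about (134,163) and the blue block at about (153,105). The bystanders are well to the right, at x>270. The scene view shows the same layout. Next I'll measure the bar and marker.

```bash
cat > h.py <<'E'
from bench import sensors, vision, r
import cv2, numpy as np
from scipy.spatial.transform import Rotation as R
def cast(n,uv,z,s=None):
    m=vision.camera_model(n); f=192/np.tan(np.radians(m['vertical_fov']/2))
    if n=="wrist":
        T=np.eye(4);T[:3,:3]=R.from_quat(s['eef_rot']).as_matrix();T[:3,3]=s['ee_pos'];T=T@m['hand_eye']
    else: T=np.linalg.inv(m['camera_from_world'])
    d=T[:3,:3]@[(uv[0]-m['cx'])/f,(uv[1]-m['cy'])/f,1]; o=T[:3,3]
    return o+d*(z-o[2])/d[2]
def mask(im,kind,roi):
    h=cv2.cvtColor(im,cv2.COLOR_RGB2HSV).astype(int); H,S,V=h[...,0],h[...,1],h[...,2]
    k={'yellow':(H>22)&(H<33)&(S>150)&(V>120),'black':(V<45),'green':(H>60)&(H<95)&(S>100)}[kind]
    o=np.zeros(k.shape,np.uint8); x0,y0,x1,y1=roi; o[y0:y1,x0:x1]=k[y0:y1,x0:x1]; 
    n,l,st,c=cv2.connectedComponentsWithStats(o); i=1+np.argmax(st[1:,4]); return (l==i).astype(np.uint8)
def box(mk):
    p=cv2.findNonZero(mk); return cv2.minAreaRect(p)
E
python3 - <<'E'
from h import *
for n,rb,ry in (("top",(90,215,175,245),(110,150,165,180)),("scene",(305,155,370,180),(330,180,370,215))):
    im=vision.camera(n)
    b=box(mask(im,'black',rb)); print(n,'bar',b, cast(n,b[0],.055))
    pts=cv2.boxPoints(b); L=sorted(pts,key=lambda p:p[0]); e0=(L[0]+L[1])/2;e1=(L[2]+L[3])/2
    print('ends',cast(n,e0,.055),cast(n,e1,.055))
    y=box(mask(im,'yellow',ry)); print('yel',y,cast(n,y[0],.12),cast(n,y[0],.1))
    g=box(mask(im,'green',(100,140,380,220)));print('green',g,cast(n,g[0],.077))
E
```

```text
top bar ((131.01705932617188, 229.35496520996094), (58.420623779296875, 7.127315521240234), 6.709836959838867) [0.48869145 0.23015834 0.055     ]
ends [0.49545753 0.28831982 0.055     ] [0.48194895 0.17219938 0.055     ]
yel ((133.0, 163.5), (7.0, 20.0), 90.0) [0.60687158 0.21469021 0.12      ] [0.61198589 0.22061882 0.1       ]
green ((140.56314086914062, 160.2133026123047), (28.15873908996582, 9.28887939453125), 6.709836959838867) [0.62463511 0.21270028 0.077     ]
scene bar ((336.5430603027344, 167.7327880859375), (4.34542989730835, 41.16413879394531), 86.633544921875) [0.48857508 0.2304498  0.055     ]
ends [0.48195324 0.17419868 0.055     ] [0.49523172 0.28699627 0.055     ]
yel ((350.5, 194.5), (11.0, 17.0), 90.0) [0.61666061 0.21131078 0.12      ] [0.60506202 0.21991291 0.1       ]
green ((348.99591064453125, 206.45494079589844), (4.888929843902588, 21.819114685058594), 84.80557250976562) [0.62485345 0.21448017 0.077     ]
```

```bash
python3 -m crank '[[[0,0,0],-0.8],[[0,0,0],-0.8],[[0,0,0],-0.8],[[-1,-0.9,0],0],[[-1,-0.9,0],0],[[-1,-0.9,0],0],[[-1,-0.9,0],0],[[-1,-0.9,0],0],[[-1,-0.9,0],0],[[-1,-0.9,0],0],[[-1,-0.9,0],0],[[-1,-0.9,0],0]]' 0 20
cat >> h.py <<'E'
BAR=np.array([.4887,.2303,0]); TH=np.arctan2(-.0135,.1162)  # stand yaw
def stand(p):  # world -> stand frame
    d=np.array(p)-BAR; c,s=np.cos(TH),np.sin(TH); return np.array([c*d[0]+s*d[1]-.245,-s*d[0]+c*d[1],p[2]])
def rep():
    s=sensors.read_state(); Q=R.from_quat(s['eef_rot']).as_matrix()
    print('t',round(s['time'],2),'stand mm',(stand(s['ee_pos'])*1e3).round(1),'toolx yaw err deg',round(np.degrees(np.arctan2(Q[1,0],Q[0,0])-TH-np.pi),2),'F',s['ft_force'].round(1),'w',round(s['width'],4)); return s
E
python3 -c "
from h import *
rep()"
```

```text
time: 1.7
ee_pos: [0.5125, 0.29, 0.2225]
eef_rot: [0.057, 0.998, 0.0, -0.0]
ft_force: [0.3, -0.1, -0.0]
width: 0.0006
grip_force: 0.0
t 1.7 stand mm [-228.2   62.   222.5] toolx yaw err deg 0.12 F [ 0.3 -0.1 -0. ] w 0.0006
```

```bash
python3 -m crank '[[[-0.8,-0.7,0],0],[[-0.8,-0.7,0],0],[[-0.6,-0.66,0],0],[[0,0,0],0],[[0,0,0],0]]'
python3 - <<'E'
from h import *
s=rep(); im=vision.camera("wrist"); cv2.imwrite("pics/w1.png",im[:,:,::-1])
E
```

```text
time: 2.33
ee_pos: [0.5699, 0.223, 0.2224]
eef_rot: [0.056, 0.998, 0.0, -0.0]
ft_force: [0.1, 1.3, 0.1]
width: 0.0008
grip_force: 0.0
t 2.33 stand mm [-163.5    2.1  222.4] toolx yaw err deg 0.15 F [0.1 1.3 0.1] w 0.0008
```

View pics/w1.png

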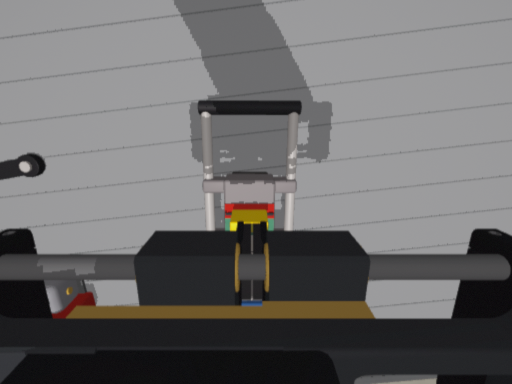

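The wrist view shows the bar centred at (250,108), the yellow marker at (249,215) in the red band, and the gripper in line with the stand. I'll check the bar position and go down.

```bash
python3 - <<'E'
from h import *
s=rep(); 
for uv,z in (((250,108),.055),((200,108),.055),((300,108),.055),((249,215),.12)): print((stand(cast("wrist",uv,z,s))*1e3).round(1))
E
python3 -m crank '[[[0,-0.07,0.8],0],[[0,0,0.8],0],[[0,0,0.8],0],[[0,0,0.8],0],[[0,0,0.8],0],[[0,0,0.3],0],[[0,0,0],0]]'
python3 -c "
from h import *
rep()"
```

```text
t 2.38 stand mm [-163.7    2.5  222.5] toolx yaw err deg 0.2 F [ 0.2 -0.2 -0.1] w 0.0008
[-244.8   -0.5   55. ]
[-244.6  -57.6   55. ]
[-245.    56.7   55. ]
[-139.1   -1.   120. ]
time: 3.25
ee_pos: [0.5697, 0.2207, 0.0935]
eef_rot: [0.056, 0.998, -0.0, -0.0]
ft_force: [-0.1, -0.1, -0.4]
width: 0.0001
grip_force: 0.0
t 3.25 stand mm [-163.4   -0.2   93.5] toolx yaw err deg 0.17 F [-0.1 -0.1 -0.4] w 0.0001
```

```bash
python3 -m crank '[[[-0.25,0,0],0],[[-0.25,0,0],0],[[-0.25,0,0],0],[[-0.25,0,0],0],[[-0.25,0,0],0],[[-0.25,0,0],0],[[-0.25,0,0],0],[[-0.2,0,0],0],[[-0.15,0,0],0],[[0,0,0],0]]'
python3 -c "
from h import *
rep()"
```

```text
time: 4.5
ee_pos: [0.6332, 0.2127, 0.0934]
eef_rot: [0.057, 0.998, -0.0, 0.0]
ft_force: [0.0, 0.2, 0.3]
width: 0.0004
grip_force: 0.0
t 4.5 stand mm [-99.4  -0.8  93.4] toolx yaw err deg 0.1 F [0.  0.2 0.3] w 0.0004
```

```bash
python3 -m crank '[[[-0.1,0,0],0],[[-0.1,0,0],0],[[-0.1,0,0],0]]'; python3 -m crank '[[[-0.1,0,0],0],[[-0.05,0,0],0]]'
python3 - <<'E'
from h import *
rep()
cv2.imwrite("pics/t2.png",cv2.resize(vision.camera("top")[60:250,80:240,::-1],None,fx=3,fy=3,interpolation=cv2.INTER_CUBIC))
E
```

```text
time: 4.88
ee_pos: [0.6402, 0.2121, 0.0934]
eef_rot: [0.057, 0.998, -0.0, -0.002]
ft_force: [-18.4, -1.8, 11.9]
width: 0.001
grip_force: 9.0
time: 5.12
ee_pos: [0.6404, 0.2121, 0.0935]
eef_rot: [0.056, 0.998, -0.001, -0.006]
ft_force: [-37.8, -3.8, 25.2]
width: 0.0002
grip_force: 18.6
t 5.12 stand mm [-92.2  -0.6  93.5] toolx yaw err deg 0.2 F [-37.8  -3.8  25.2] w 0.0002
```

View pics/t2.png

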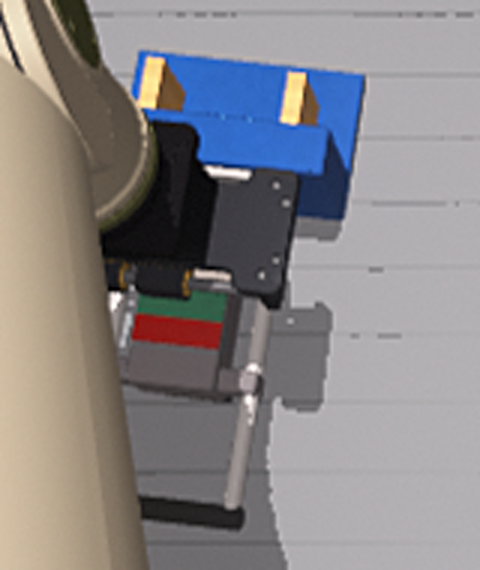

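The marker met a hard stop at the expected zero position: the finger is at stand x≈-92, and the force rose to 38 N without further motion. The white band is covered by the gripper. I'll back off and check.

```bash
python3 -m crank '[[[0.3,0,0],0],[[0.4,0,0],0],[[0.6,0,-0.2],0],[[0.8,0,0],0],[[0.8,0,0],0],[[0.8,0,0],0],[[0.3,0,0],0],[[0,0,0],0],[[0,0,0],0]]'
python3 - <<'E'
from h import *
s=rep(); im=vision.camera("wrist"); cv2.imwrite("pics/w3.png",im[:,:,::-1])
cv2.imwrite("pics/t3.png",cv2.resize(vision.camera("top")[60:250,80:240,::-1],None,fx=3,fy=3,interpolation=cv2.INTER_CUBIC))
E
```

```text
time: 6.3
ee_pos: [0.5279, 0.2248, 0.0997]
eef_rot: [0.057, 0.998, 0.0, 0.0]
ft_force: [-0.2, 0.7, -0.0]
width: 0.0003
grip_force: 0.0
t 6.3 stand mm [-205.5   -1.    99.7] toolx yaw err deg 0.07 F [-0.2  0.7 -0. ] w 0.0003
```

View pics/t3.png

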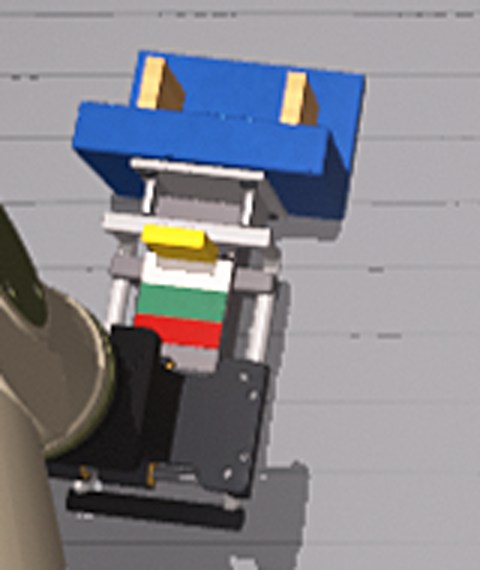

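The marker is now touching the steel cross-piece, at about (178,240) in the crop, so it reads zero. Next I go down into the hole behind the bar.

```bash
python3 -m crank '[[[0,0.03,0.6],0],[[0,0,0.6],0],[[0,0,0.5],0],[[0,0,0.4],0],[[0,0,0],0]]' && python3 -m crank '[[[0.15,0,0],0],[[0.15,0,0],0],[[0.15,0,0],0],[[0.15,0,0],0],[[0.1,0,0],0],[[0.1,0,0],0],[[0,0,0],0]]'
python3 -c "
from h import *
rep()"
```

```text
time: 7.02
ee_pos: [0.5264, 0.2256, 0.0353]
eef_rot: [0.057, 0.998, -0.0, -0.001]
ft_force: [-0.3, -0.7, 1.6]
width: 0.0007
grip_force: 0.0
time: 7.9
ee_pos: [0.5035, 0.2287, 0.0367]
eef_rot: [0.057, 0.998, 0.0, 0.0]
ft_force: [2.9, -0.1, 0.8]
width: 0.0007
grip_force: 1.3
t 7.9 stand mm [-2.301e+02  2.000e-01  3.670e+01] toolx yaw err deg 0.11 F [ 2.9 -0.1  0.8] w 0.0007
```

```bash
python3 -m crank '[[[0.1,0,0],0],[[0.15,0,0],0],[[0.15,0,0],0],[[0.15,0,0],0],[[0.15,0,0],0],[[0.15,0,0],0],[[0.1,0,0],0],[[0,0,0],0]]'
python3 -c "
from h import *
rep()"
```

```text
time: 8.9
ee_pos: [0.4769, 0.2318, 0.037]
eef_rot: [0.057, 0.998, 0.001, 0.002]
ft_force: [11.9, 0.2, -6.8]
width: 0.0008
grip_force: 5.5
t 8.9 stand mm [-2.569e+02  1.000e-01  3.700e+01] toolx yaw err deg 0.07 F [11.9  0.2 -6.8] w 0.0008
```

```bash
python3 -m crank '[[[0.1,0,0],0],[[0.1,0,0],0],[[0,0,0],0],[[0,0,0],0]]'
python3 - <<'E'
from h import *
rep()
cv2.imwrite("pics/t4.png",cv2.resize(vision.camera("top")[60:250,80:240,::-1],None,fx=3,fy=3,interpolation=cv2.INTER_CUBIC))
E
```

```text
time: 9.4
ee_pos: [0.4714, 0.2324, 0.0371]
eef_rot: [0.057, 0.998, 0.001, 0.002]
ft_force: [12.7, 0.8, -7.6]
width: 0.0007
grip_force: 6.5
t 9.4 stand mm [-2.624e+02  1.000e-01  3.710e+01] toolx yaw err deg 0.05 F [12.7  0.8 -7.6] w 0.0007
```

View pics/t4.png

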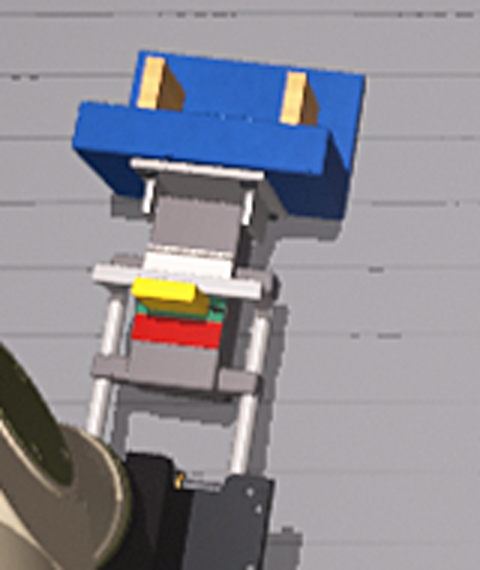

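The marker stands over the green band, at about (180,300), and the bracket is still against the block. I'll hold for two seconds and then ease back.

```bash
Z='[[[0,0,0],0],[[0,0,0],0]]'
python3 -m crank '[[[0,0,0],0],[[0,0,0],0],[[0,0,0],0],[[0,0,0],0],[[0,0,0],0],[[0,0,0],0],[[0,0,0],0],[[0,0,0],0],[[0,0,0],0],[[0,0,0],0],[[0,0,0],0],[[0,0,0],0]]' && python3 -m crank '[[[0,0,0],0],[[0,0,0],0],[[0,0,0],0],[[0,0,0],0]]' && python3 -m crank '[[[-0.1,0,0],0],[[-0.1,0,0],0],[[-0.15,0,0],0],[[-0.15,0,0],0],[[-0.15,0,0],0],[[-0.15,0,0],0],[[-0.15,0,0],0],[[-0.15,0,0],0],[[-0.1,0,0],0],[[-0.1,0,0],0],[[-0.1,0,0],0],[[0,0,0],0]]'
python3 -c "
from h import *
rep()"
```

```text
time: 10.95
ee_pos: [0.4714, 0.2324, 0.0371]
eef_rot: [0.057, 0.998, 0.001, 0.002]
ft_force: [13.1, 0.9, -6.2]
width: 0.0002
grip_force: 6.5
time: 11.45
ee_pos: [0.4714, 0.2324, 0.0371]
eef_rot: [0.057, 0.998, 0.001, 0.002]
ft_force: [12.9, 0.1, -7.2]
width: 0.0002
grip_force: 6.5
time: 12.95
ee_pos: [0.5104, 0.2277, 0.0363]
eef_rot: [0.057, 0.998, -0.0, -0.0]
ft_force: [0.8, 0.9, -0.3]
width: 0.0005
grip_force: 0.0
t 12.95 stand mm [-2.231e+02 -1.000e-01  3.630e+01] toolx yaw err deg 0.11 F [ 0.8  0.9 -0.3] w 0.0005
```

```bash
python3 -m crank '[[[-0.3,0,0],0],[[-0.3,0,0],0],[[0,0,0],0],[[0,0,-0.6],0],[[0,0,-0.8],0],[[0,0,-1],0],[[0,0,-1],0],[[0,0,-1],0],[[0,0,-1],0],[[1,0,0],0],[[1,0,0],0],[[0,0,0],0]]' && python3 -m crank '[[[1,1,0],0],[[1,1,0],0],[[0,0,0],0],[[0,0,0],0]]'
python3 - <<'E'
from h import *
rep()
cv2.imwrite("pics/t5.png",cv2.resize(vision.camera("top")[60:250,80:240,::-1],None,fx=3,fy=3,interpolation=cv2.INTER_CUBIC))
E
```

```text
time: 14.45
ee_pos: [0.4674, 0.2334, 0.2001]
eef_rot: [0.056, 0.998, 0.001, 0.0]
ft_force: [0.2, 0.0, -0.4]
width: 0.0003
grip_force: 0.0
time: 14.95
ee_pos: [0.417, 0.2984, 0.1991]
eef_rot: [0.057, 0.998, 0.0, 0.0]
ft_force: [-0.8, 0.1, 0.1]
width: 0.0003
grip_force: 0.0
t 14.95 stand mm [-324.1   59.4  199.1] toolx yaw err deg 0.08 F [-0.8  0.1  0.1] w 0.0003
```

View pics/t5.png

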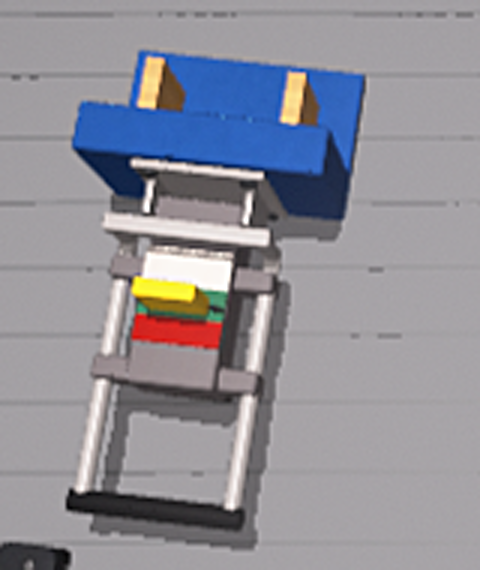

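The handle is home: the cross-piece at (188,228) and the bar at (155,507) are back where they started. The marker is left in the green at (180,300), and the gripper is clear.

```bash
python3 -c "
from bench import r
print(r.close_job())"
```

```text
the job is handed in; nothing more can be done
None
```

I zeroed the marker, drew the handle into the green at about 13 N for a little over two seconds, and eased it fully home. The final picture shows the marker in the green and the bracket on its block, and the job is handed in (no verdict was returned).

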